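Clamp a resin-mounted specimen in the sample vice to the click of its torque knob

TASK

Stand the tall resin-mounted specimen on the floor of the sample vice between its jaws and let go of it, then turn the vice's knob clockwise until its torque clutch clicks, and stop there: past the click the knob goes solid and would crush the resin. Leave the specimen clamped upright, let go of the knob, and leave the other things on the bench where they are.

Things in the scene. Friction and masses are not known exactly. Their poses are not given: they have to be found in the camera images.
- mount: The specimen to clamp: an upright black resin cylinder, diameter 32 mm, 30 mm tall, about 50 g, with a 12 mm square of bare steel in the middle of its top face. It stands on the bench; origin at the centre of its underside, z up. It is the tallest of three black resin mounts.
- vice: Sample vice fixed to the bench: grey plate 190 (its x) x 90 x 12 mm; origin under its centre, x from knob end to fixed jaw. The plate's top is the floor for the specimen. At x = -52 mm a 52 mm square block, top 30 mm above the bench, carries the knob. Both jaws are 16 mm high above the floor, the fixed V jaw 28 mm wide (y), moving jaw 24: fingers closing along y on the specimen pass beside both.
- seat (a point): Point on the vice's floor (vice x = +45 mm, y = 0, 12 mm above the bench) where the specimen's axis stands when it touches both faces of the fixed jaw's shallow V, which opens to the vice's -x; axes as the vice. With its axis nearer the knob than this the specimen is clear of the V.
- jaw_face (a point): Middle of the moving, spring-backed jaw's flat face, looking to the vice's +x; 8 mm above its floor. The knob drives it towards the V, about 5 mm per rad, and it stays where it is left. At the start the space between face and V is 5 to 8 mm longer than the specimen's diameter: stand the specimen midway (its axis half the spare length short of seat); the jaw then pushes it home into the V.
- knob: Vice's black knob, vertical axis: disc of 44 mm diameter, on it a grip bar 42 mm long (knob x), 12 thick (y), 22 high. Origin on the axis 30 mm above the bench; the bar spans 6.5 to 28.5 mm above it. Clockwise from above tightens, against 0.30 N m of friction (it stays when let go). It takes 1.1 to 1.6 rad to bring the jaw to bear, 0.6 more to the slip, 0.5 for the click: two or three grasps.
- click_pin (a point): Top of a 6 mm pin in the knob's bar, 29.5 mm above the knob's origin, raised 2.5 mm by the click. With the jaw tight the moment rises by about 0.5 N m (read between steps, at rest, friction shifts its zero), then the clutch slips: it falls again by 0.45 over 0.4 rad, and 0.1 rad on the clutch is over, solid (let go earlier, it springs back). Turning on 0.4 rad more crushes the specimen.
- mount_thin: Bystander: small black resin mount, diameter 25 mm, 18 mm tall, loose; origin at the centre of its underside.
- mount_wide: Bystander: low black resin mount, diameter 40 mm, 14 mm tall, loose; origin at the centre of its underside.
- oil_bottle: Bystander: amber glass dropper bottle, diameter 32 mm, 75 mm tall, loose; origin at the centre of its underside.
- objective: Bystander: steel microscope objective standing on its thread, diameter 33 mm, 45 mm tall, loose; origin at the centre of its underside.
- petri_dish: Bystander: open glass dish, diameter 90 mm, 15 mm tall, loose; origin at the centre of its underside.
- tweezers: Bystander: steel tweezers lying flat, 120 mm long (x), 9 mm wide, 6 mm high, loose; origin under the middle.
Things that resemble listed ones, but are neither listed nor needed, are in the scene too. What is shaped like the mount but blue is not meant. What is shaped like the vice but purple is not meant.

How it is judged (in metres and radians):
On the way, in this order (a step that is already met when the one before it is completed fails the run):
1. the specimen stands upright on the vice's floor between the jaws, let go, the jaw not yet tight (horizontal distance between mount and seat below 0.01 m and z of mount in the frame of seat below 0.002 m and angle between mount's own z axis and vertical below 0.08 rad and contact force between the fingers and mount below 0.1 N and contact force between jaw and mount below 8 N), for 0.2 s.
2. the specimen is clamped and the clutch has clicked over (horizontal distance between mount and seat below 0.01 m and z of mount in the frame of seat below 0.002 m and angle between mount's own z axis and vertical below 0.08 rad and contact force between jaw and mount above 15 N and z of click_pin in the frame of knob above 0.0315 m), for 0.1 s.
At the end, for the whole second after the job is handed in: The specimen stands upright (within 0.08 rad) and still on the vice's floor, home in the V (axis within 4 mm of the seat point), clamped by the jaw with 15 to 55 N, and the clutch has clicked over (its pin more than 2 mm up) (all of step 2 and horizontal distance between mount and seat below 0.004 m and contact force between jaw and mount below 55 N and linear speed of mount below 0.01 m/s); the robot touches nothing.
It fails at once if the specimen is crushed: the jaw's force on it exceeds 55 N (contact force between jaw and mount above 55 N).
It fails at once if one of the other things on the bench is shifted by more than 20 mm (distance of any of mount_thin, mount_wide, oil_bottle, objective, petri_dish, tweezers from where it was at the start of the episode above 0.02 m).
It also fails if it takes over 72 s, if anything falls off the work surface, if the arm or the gripper's body presses on something with over 40 N, if the wrist force passes 120 N, or if a joint passes its speed limit or range.

ROBOT

A 6-joint arm with a two-finger parallel gripper is mounted at the origin on the work surface. World frame = base frame: x ahead of the robot, y to its left, z up, the work surface at z = 0. Lengths are in mm, angles in rad, forces in N, time in s.
With the tool pointing down it reaches from about 350 to 775 mm from the base axis. Payload 7.3 kg.
Tool frame: the origin (TCP) lies at the very end of the fingers, on their centre line; the grasp point (between the pads) lies 19 mm behind it; z points along the fingers, y is the line along which they close (so a half turn about z gives the same grasp; the last joint's range is limited). The gripper opens to 92 mm and grips with 3 to 60 N. Pads are 19 mm wide; open, the fingers measure 130 mm over their backs; the gripper's body (75 mm by 190 mm) begins 47 mm behind the grasp point.
Start: joints at [1.103, 0.342, 1.524, -0, 1.275, -0.146], TCP at [166.03, 498.075, 226.741] pointing down, gripper open.
Joint ranges: [-2.53, 2.53], [-0.77, 2.02], [0.04, 2.7], [-1, 4.14], [0.28, 2.66], [-3.11, 3.11]. Speed limits (rad/s): [2.57, 2.57, 3.14, 3.14, 3.14, 3.14].

INTERFACE

Orientations are given as [roll, pitch, yaw] about the fixed x, y, z axes, in that order (R = Rz(yaw) Ry(pitch) Rx(roll)).
In Python, from plant import get_obs, vision, workorder gives the robot as it stands.
- The arm moves only by the shell command python3 -m pendant 'ROWS' [OPENING]. ROWS is a JSON object of lists of equal length, an entry for each row: "dp": the shift along the tool's x, y, z in m, a list of three; "rotation": the turn, a rotation vector about the tool's x, y, z in rad, a list of three. A call has 1 to 8 rows; each row is the pose to reach, as a shift and turn from the pose commanded when the call began, along the tool's axes at that moment; what a row does not reach only later rows make up. A row lasts 1/8 s, in which the tool goes at most 62.5 mm and 10.7 degrees, less where a joint would pass 70% of its speed; a pose out of reach is approached as far as the arm can. A call with a gripper value outside its range is refused whole. OPENING is the finger opening in m, from 0 to 0.0918, set as the call begins (- or left out, the last holds). The fingers move at their own pace and stop on an object; the grip force is fixed at half the most. Time passes only in rows, so rows that repeat a pose let the fingers close. It gives the time, the measured TCP pose, the force, the opening and the grip force at its end, in the units of the state.
- get_obs(): the state, without advancing time (a new reading comes with each control period).
- vision.capture(name): name is "side" or "top" or "wrist"; returns a dict with "pixels" (420x560x3 uint8, red, green, blue), "vfov" (degrees; the focal length in pixels is half the picture's height over the tangent of half this angle, whatever the lens; pixels are square), "cx", "cy" (the principal point, pixels), "pose" (4x4, takes a point from camera to world coordinates); the wrist camera has in their place "T_tool_cam" (4x4, takes a point from camera to tool coordinates, whose origin is the TCP and whose axes are the flange's). Camera axes: x right, y up, looking along -z (the intrinsics and any distortion apply to the point x, -y, -z); pixel columns grow to the right and rows downward; lengths in mm; the calibration is good to about 2 mm. The wrist camera is an equidistant fisheye: a pixel r from the principal point sees the ray r / f radians off the axis. A picture is of the moment at which its call begins: read the wrist's pose just before it. There is no depth.
- workorder.close_job(): hands the job in; it is judged then, once.
The state is a dict: "time": time; "joint_positions": joint angles; "dq": joint speeds; "tau": joint torques, N m; "tool_pos": TCP position; "tcp_rot": TCP orientation; "contact_force": force on the tool from outside, world axes, zero at the start; "moment": the same for the moment, N m; "grip_width": finger opening in mm; "finger_force": force on a finger pad.
Only numpy, scipy, OpenCV 4.12 (cv2) and the standard library are available. Lean on these libraries where they do the work, as an engineer would, in place of code of your own. Each camera call takes 0.05 s, during which the arm holds its last target. There are 200 camera calls.

## Working session

There is one attempt and no reset: what is moved stays moved. The work goes in short steps, Python scripts to look and compute and a shell command to move; the robot and the scene stay as the last step left them, time stands still between calls to the robot, and variables do not carry over. Pictures are saved under pics/ and viewed, at most 10 in all, crops included, and the job is handed in when it is done.

```bash
ls; mkdir -p pics; python3 - <<'E'
from plant import get_obs, vision
import cv2,numpy as np,pickle
o=get_obs();print(o)
d={}
for n in ["top","side","wrist"]:
    c=vision.capture(n);d[n]=c
    print(n,{k:(v if k!='pixels' else v.shape) for k,v in c.items()})
    cv2.imwrite(f"pics/{n}0.png",c["pixels"][:,:,::-1])
pickle.dump((o,d),open("cap0.pkl","wb"))
print(get_obs()["time"])
E
```

```text
pics
{'time': 0.0, 'joint_positions': array([ 1.10301537e+00,  3.42742019e-01,  1.52503199e+00, -3.22760637e-05,
        1.27541783e+00, -1.46002320e-01]), 'dq': array([-4.99828839e-04,  1.88898008e-05,  4.14688894e-04, -2.41819974e-04,
       -2.62618459e-03, -5.87969321e-04]), 'tau': array([ 3.02220242e-04, -4.31239736e+01, -2.44219333e+01,  7.17246160e-02,
        5.61169500e-02, -1.78033547e-04]), 'tool_pos': array([165.83069628, 497.67687832, 226.02973703]), 'tcp_rot': array([-3.14000599e+00, -2.02121811e-04,  2.81982328e+00]), 'contact_force': array([0.94420723, 0.41697944, 0.48234215]), 'moment': array([ 0.0502349 , -0.00829583,  0.00711899]), 'finger_force': 0.0, 'grip_width': 91.59885403681571}
top {'pixels': (420, 560, 3), 'vfov': 48.65811797709916, 'cx': 271.57642342942313, 'cy': 219.51470118187189, 'pose': array([[-9.81639548e-03,  9.96247543e-01, -8.59911165e-02,
         4.58394099e+02],
       [-9.99822499e-01, -1.11617500e-02, -1.51784625e-02,
         2.21555294e+01],
       [-1.60813173e-02,  8.58268552e-02,  9.96180276e-01,
         1.12603792e+03],
       [ 0.0000
[... 302 characters left out ...]
.31617267e-01, -7.85645161e-01,
        -9.01199273e+02],
       [ 6.25632462e-03,  8.29360972e-01,  5.58678115e-01,
         7.49647687e+02],
       [ 0.00000000e+00,  0.00000000e+00,  0.00000000e+00,
         1.00000000e+00]])}
wrist {'pixels': (420, 560, 3), 'vfov': 65.70646984690485, 'cx': 277.58019725445024, 'cy': 209.5029258790147, 'T_tool_cam': array([[-1.09412625e-03,  9.52132415e-01,  3.05683932e-01,
         8.32146832e+01],
       [ 9.99999261e-01,  1.20393043e-03, -1.70685280e-04,
         7.89611833e-01],
       [-5.30537178e-04,  3.05683520e-01, -9.52133029e-01,
        -1.56470906e+02],
       [ 0.00000000e+00,  0.00000000e+00,  0.00000000e+00,
         1.00000000e+00]])}
0.15
```

View pics/top0.png

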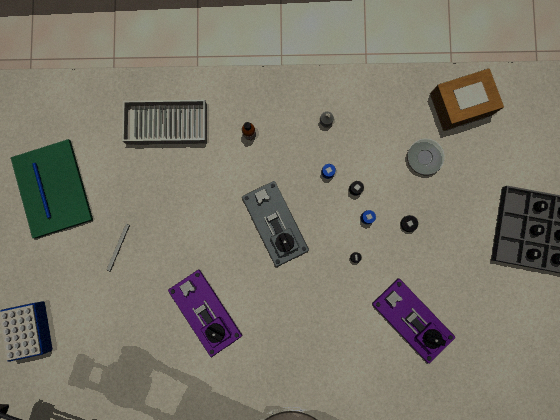

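View pics/side0.png

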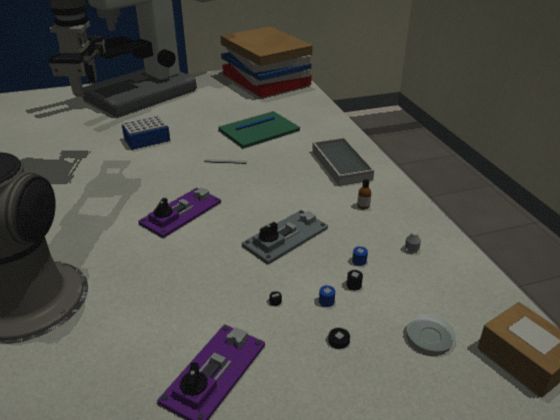

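Top view: the grey vice is at about (275,224), with purple look-alikes at (205,312) and (413,320). Black mounts are at (356,188), (409,223) and (355,258), and blue ones at (329,171) and (368,217). In the side view the black ones are at (355,280) tall, (340,338) low and wide, and (275,298) small. So the candidate is top (356,188) / side (355,280). I'll confirm it in an enlarged crop.

```bash
cat > h.py <<'E'
import numpy as np,cv2,pickle
from scipy.spatial.transform import Rotation as R
from scipy.optimize import least_squares
def toolT(o):
    T=np.eye(4);T[:3,:3]=R.from_euler('xyz',o['tcp_rot']).as_matrix();T[:3,3]=o['tool_pos'];return T
def ray(c,u,v,o=None):
    f=c['pixels'].shape[0]/2/np.tan(np.radians(c['vfov']/2))
    x,y=(u-c['cx'])/f,(v-c['cy'])/f
    if o is None: P=c['pose'];d=np.array([x,-y,-1])
    else:
        P=toolT(o)@c['T_tool_cam'];r=np.hypot(x,y);s=np.sin(r)/r if r>0 else 1
        d=np.array([x*s,-y*s,-np.cos(r)])
    d=P[:3,:3]@d;return P[:3,3],d/np.linalg.norm(d)
def atz(c,u,v,z,o=None):
    p,d=ray(c,u,v,o);return p+d*(z-p[2])/d[2]
def tri(rays):
    A=np.zeros((3,3));b=np.zeros(3)
    for p,d in rays:
        M=np.eye(3)-np.outer(d,d);A+=M;b+=M@p
    x=np.linalg.solve(A,b);return x,[round(float(np.linalg.norm((np.eye(3)-np.outer(d,d))@(x-p))),1) for p,d in rays]
E
python3 - <<'E'
import cv2,numpy as np
t=cv2.imread('pics/top0.png');s=cv2.imread('pics/side0.png')
a=cv2.resize(t[160:280,230:330],(500,600),interpolation=3)  # x5 vice
a=cv2.resize(t[165:275,230:430],(800,440),interpolation=3)
cv2.imwrite('pics/c1.png',a)
b=cv2.resize(s[200:350,235:435],(800,600),interpolation=3)
cv2.imwrite('pics/c2.png',b)
E
```

```text
(no output)
```

View pics/c1.png

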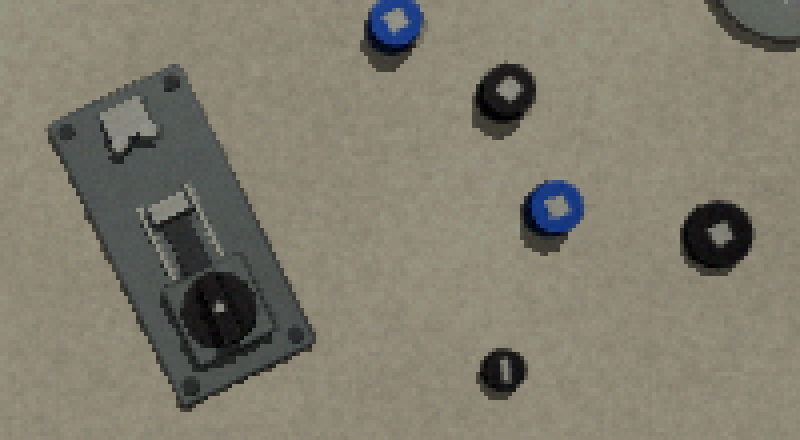

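View pics/c2.png

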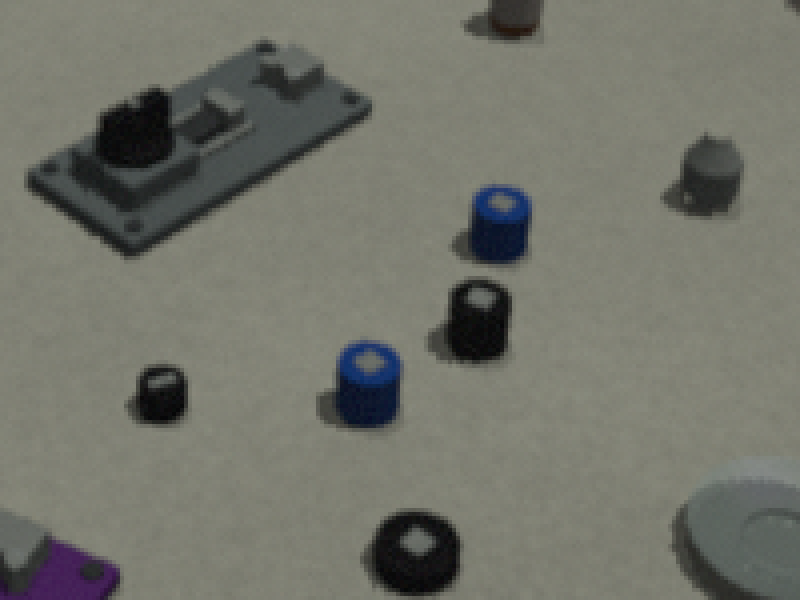

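The crops confirm it. The tall black mount with the square steel inlay is at c1 (508,89) / c2 (482,296). The thin (503,370) and wide (718,234) mounts differ, and the others of that shape are blue. The grey vice has its V jaw at c1 (130,125), moving jaw at (170,207) and knob at (220,307).

```bash
python3 - <<'E'
from h import *
o,d=pickle.load(open('cap0.pkl','rb'));t,s=d['top'],d['side']
T=lambda u,v:(230+(u+.5)/4-.5,165+(v+.5)/4-.5)
S=lambda u,v:(235+(u+.5)/4-.5,200+(v+.5)/4-.5)
np.set_printoptions(precision=1,suppress=True)
for n,a,b in [('mount top',(508,89),(482,296)),('pin',(220,307),None),('corn',(177,65),(370,100)),('corn',(50,130),(262,42)),('corn',(185,405),(30,177)),('corn',(315,340),(130,250)),('thin',(503,370),(162,380)),('wide',(720,234),(418,541)),('blue',(394,19),(502,202)),('blue2',(556,207),(370,361))]:
    if b: print(n,tri([ray(t,*T(*a)),ray(s,*S(*b))]),atz(t,*T(*a),12 if n=='corn' else 30))
    else: print(n,atz(t,*T(*a),59.5))
E
```

```text
mount top (array([ 630.8, -164.8,   30.1]), [2.3, 2.3]) [ 628.6 -164.    30. ]
pin [499.8   9.   59.5]
corn (array([650.5,  32.1,  11.2]), [1.9, 1.9]) [648.5  32.6  12. ]
corn (array([611.6, 109.6,   9.7]), [1.6, 1.6]) [609.7 109.9  12. ]
corn (array([445.6,  29.5,   6.2]), [2.4, 2.4]) [443.4  30.   12. ]
corn (array([482.1, -48.7,   6.4]), [0.7, 0.7]) [481.3 -48.2  12. ]
thin (array([ 464.3, -159.5,   17.1]), [2.0, 2.0]) [ 462.3 -156.8   30. ]
wide (array([ 543.9, -291.5,   14. ]), [2.0, 2.0]) [ 540.8 -286.3   30. ]
blue (array([673.4, -97.9,  29. ]), [1.7, 1.7]) [671.6 -97.3  30. ]
blue2 (array([ 559.9, -191.2,   29.9]), [2.1, 2.1]) [ 557.9 -190.5   30. ]
```

```bash
python3 -m pendant '{"dp":[[-0.035,-0.024,0],[-0.07,-0.048,0],[-0.105,-0.072,0],[-0.14,-0.096,0],[-0.175,-0.12,0],[-0.21,-0.144,0],[-0.245,-0.168,0],[-0.28,-0.19,0]],"rotation":[[0,0,0.15],[0,0,0.3],[0,0,0.45],[0,0,0.6],[0,0,0.75],[0,0,0.9],[0,0,1.05],[0,0,1.2]]}'
cat >> h.py <<'E'
def plan(o,p,yaw):
    "shift and turn in tool axes from state o to TCP p (mm, world), pointing down at yaw"
    Rc=R.from_euler('xyz',o['tcp_rot']);Rg=R.from_euler('xyz',[np.pi,0,yaw])
    print('dp',np.round(Rc.inv().apply(np.array(p)-o['tool_pos'])/1e3,4),'rot',np.round((Rc.inv()*Rg).as_rotvec(),3))
E
python3 - <<'E'
from h import *
from plant import get_obs
o=get_obs();print(o['joint_positions'],o['contact_force'])
plan(o,[570,-40,220],0.45)
E
```

```text
time: 1.15
tool_pos: [372.1, 228.0, 226.7]
tcp_rot: [-3.141, -0.0, 1.615]
contact_force: [-0.6, -0.6, 0.5]
grip_width: 92.3
finger_force: 0.0
[3.73683564e-01 1.79375259e-01 1.74848167e+00 1.22376637e-04
 1.21385769e+00 3.29703052e-01] [-0.5520207  -0.5723102   0.51337906]
dp [-0.2764  0.1859  0.0066] rot [-0.     0.     1.165]
```

```bash
python3 -m pendant '{"dp":[[-0.035,0.023,0],[-0.07,0.046,0],[-0.105,0.07,0],[-0.14,0.093,0],[-0.175,0.116,0],[-0.21,0.14,0],[-0.245,0.163,0.003],[-0.276,0.186,0.007]],"rotation":[[0,0,0.15],[0,0,0.3],[0,0,0.45],[0,0,0.6],[0,0,0.75],[0,0,0.9],[0,0,1.05],[0,0,1.165]]}'
python3 - <<'E'
from h import *
from plant import get_obs,vision
o=get_obs();c=vision.capture('wrist');print(o['tool_pos'],o['tcp_rot'],o['joint_positions'])
pickle.dump((o,c),open('w1.pkl','wb'))
cv2.imwrite('pics/w1.png',cv2.resize(c['pixels'][:,:,::-1],(800,600),interpolation=cv2.INTER_CUBIC))
E
```

```text
time: 2.15
tool_pos: [571.5, -38.6, 219.4]
tcp_rot: [-3.141, 0.0, 0.45]
contact_force: [0.6, 0.8, 0.8]
grip_width: 91.7
finger_force: 0.0
[571.46070713 -38.64077574 219.37219951] [-3.14128537e+00  2.19603866e-04  4.50094461e-01] [-2.01363738e-01  4.35647293e-01  1.40034303e+00  1.15215240e-04
  1.30596329e+00  9.19307984e-01]
```

View pics/w1.png

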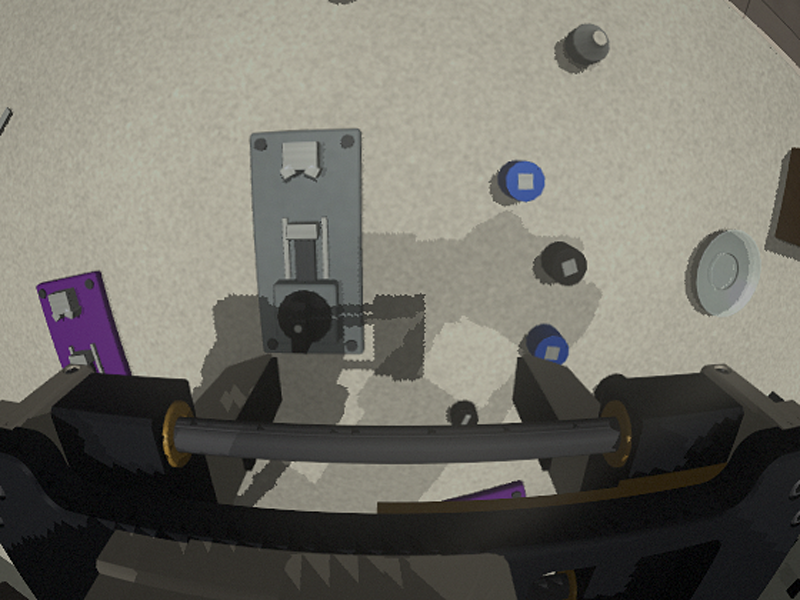

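w1 shows the vice upright, with its knob at (303,315), pin at (298,327), V jaw at (300,165) and jaw face at (302,237). The mount's top square is at (569,267). Next I'll take a second view, lower and over the vice.

```bash
python3 -m pendant '{"dp":[[-0.025,-0.025,0.03],[-0.05,-0.05,0.06],[-0.075,-0.07,0.08],[-0.09,-0.07,0.08],[-0.09,-0.07,0.08]],"rotation":[[0,0,0],[0,0,0],[0,0,0],[0,0,0],[0,0,0]]}'
python3 - <<'E'
from h import *
from plant import get_obs,vision
o=get_obs();c=vision.capture('wrist');print(o['tool_pos'],o['tcp_rot'])
pickle.dump((o,c),open('w2.pkl','wb'))
cv2.imwrite('pics/w2.png',cv2.resize(c['pixels'][:,:,::-1],(800,600),interpolation=cv2.INTER_CUBIC))
E
```

```text
time: 2.82
tool_pos: [459.9, -14.6, 140.7]
tcp_rot: [3.14, -0.001, 0.454]
contact_force: [0.5, 0.2, -0.1]
grip_width: 91.7
finger_force: 0.0
[459.87541102 -14.64865648 140.66779462] [ 3.14039207e+00 -1.47912109e-03  4.54225735e-01]
```

View pics/w2.png

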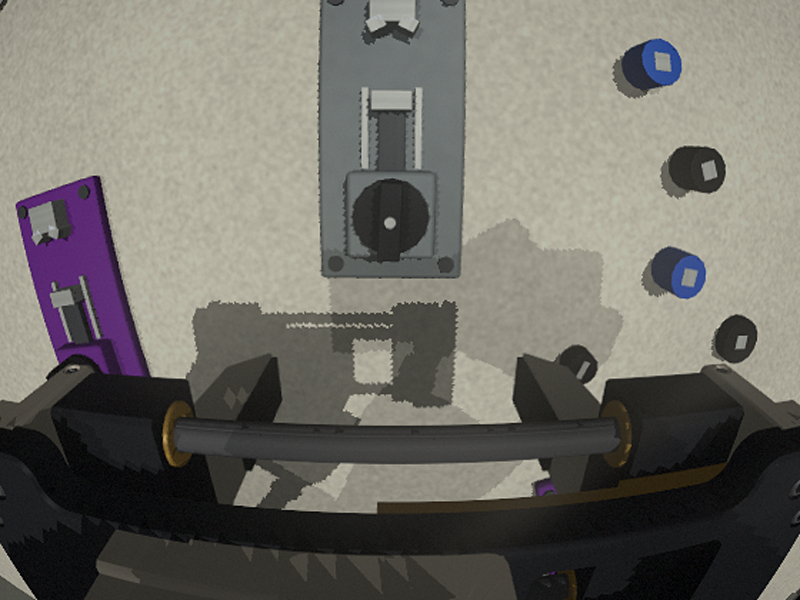

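```bash
python3 - <<'E'
from h import *
o,c=pickle.load(open('w2.pkl','rb'));o1,c1=pickle.load(open('w1.pkl','rb'))
g=lambda im:np.clip((im[:,:,::-1]/255.)**0.6*255,0,255).astype(np.uint8)
a=cv2.resize(g(c['pixels'])[0:200,215:335],None,fx=3,fy=3,interpolation=cv2.INTER_CUBIC)
b=cv2.resize(g(c1['pixels'])[85:255,165:265],None,fx=3.5,fy=3.5,interpolation=cv2.INTER_CUBIC)
im=np.zeros((600,720,3),np.uint8);im[:600,:360]=a;im[:595,365:715]=b
cv2.imwrite('pics/c3.png',im)
E
```

```text
(no output)
```

View pics/c3.png

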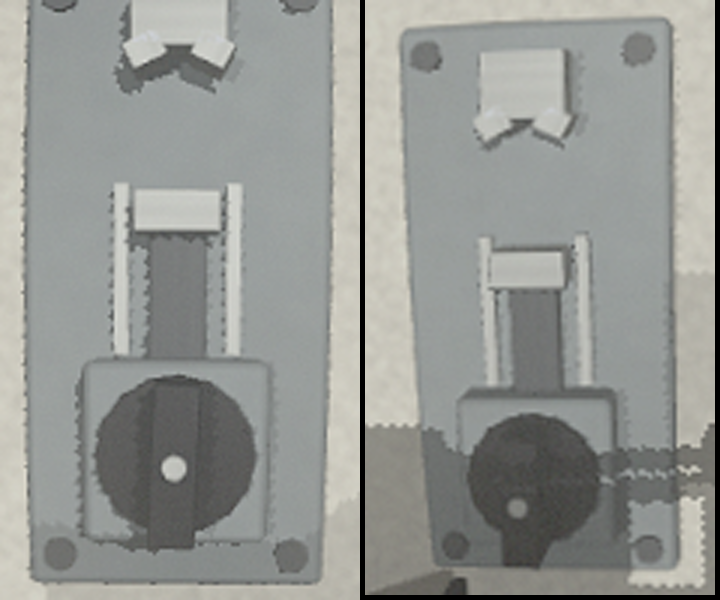

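```bash
cat > fit.py <<'E'
from h import *
np.set_printoptions(precision=2,suppress=True)
o2,c2=pickle.load(open('w2.pkl','rb'));o1,c1=pickle.load(open('w1.pkl','rb'));_,d=pickle.load(open('cap0.pkl','rb'))
A=lambda u,v:(215+(u+.5)/3-.5,(v+.5)/3-.5)
B=lambda u,v:(165+(u-365+.5)/3.5-.5,85+(v+.5)/3.5-.5)
F=lambda u,v:((u+.5)*.7-.5,(v+.5)*.7-.5)
T=lambda u,v:(230+(u+.5)/4-.5,165+(v+.5)/4-.5)
S=lambda u,v:(235+(u+.5)/4-.5,200+(v+.5)/4-.5)
print('mount',tri([ray(c1,*F(569,267),o1),ray(c2,*F(709,170),o2)]),tri([ray(c1,*F(569,267),o1),ray(c2,*F(709,170),o2),ray(d['top'],*T(508,89)),ray(d['side'],*S(482,296))]))
for q in [ray(c1,*F(569,267),o1),ray(c2,*F(709,170),o2),ray(d['top'],*T(508,89)),ray(d['side'],*S(482,296))]: print('  at z30',q[0]+q[1]*(30-q[0][2])/q[1][2])
print('pin',tri([ray(c1,*B(518,508),o1),ray(c2,*A(173,468),o2)]),atz(c1,*B(518,508),59.5,o1),atz(c2,*A(173,468),59.5,o2))
# vice: unknown x,y,yaw,z-offset; vice-frame points
P=[(95,45,12),(95,-45,12),(-95,45,12),(-95,-45,12),(-52,0,59.5)]
obs=[(0,c1,o1,B(402,21)),(1,c1,o1,B(672,18)),(2,c1,o1,B(434,566)),(3,c1,o1,B(680,568)),(4,c1,o1,B(518,508)),
     (2,c2,o2,A(33,581)),(3,c2,o2,A(320,583)),(4,c2,o2,A(173,468))]
rays=[(i,)+ray(c,*uv,o) for i,c,o,uv in obs]
def res(q):
    x,y,w,z=q;r=[]
    for i,p,dd in rays:
        X=R.from_euler('z',w).apply(P[i])+[x,y,z];r.extend((np.eye(3)-np.outer(dd,dd))@(X-p))
    return np.array(r)
s=least_squares(res,[547,31,.45,0],loss='soft_l1');print('vice',s.x);print(np.linalg.norm(res(s.x).reshape(-1,3),axis=1))
x,y,w,z=s.x;inv=lambda X:R.from_euler('z',-w).apply(np.array(X)-[x,y,z])
for n,z0,c,o,uv in [('jawface',28,c2,o2,A(177,190)),('jawface',28,c1,o1,B(528,250)),('Vtip',28,c2,o2,A(165,57)),('Vtip',28,c2,o2,A(196,57)),('Vlowtip',28,c2,o2,A(132,69)),('Vlow',28,c2,o2,A(229,68)),('barend',58.5,c2,o2,A(171,547)),('barL',58.5,c2,o2,A(152,470)),('barR',58.5,c2,o2,A(197,470)),
  ('barendL',58.5,c2,o2,A(148,547)),('barendR',58.5,c2,o2,A(195,547))]: print(n,inv(atz(c,*uv,z0,o)))
E
python3 fit.py
```

```text
mount (array([ 631.09, -162.87,   29.03]), [0.2, 0.2]) (array([ 631.21, -163.78,   28.58]), [0.8, 0.3, 2.4, 2.6])
  at z30 [ 631.23 -162.23   30.  ]
  at z30 [ 630.69 -162.4    30.  ]
  at z30 [ 628.58 -164.01   30.  ]
  at z30 [ 633.26 -164.92   30.  ]
pin (array([501.89,  10.84,  57.35]), [0.0, 0.0]) [502.86  10.74  59.5 ] [502.19  10.96  59.5 ]
vice [549.3   33.1    0.44  -4.25]
[2.21 0.69 0.24 0.85 1.27 0.89 0.48 0.71]
jawface [20.65  0.2  32.25]
jawface [22.18 -0.85 32.25]
Vtip [59.07  3.84 32.25]
Vtip [59.13 -4.56 32.25]
Vlowtip [55.56 12.74 32.25]
Vlow [ 56.03 -13.52  32.25]
barend [-72.22   0.61  62.75]
barL [-52.73   5.4   62.75]
barR [-52.64  -5.68  62.75]
barendL [-72.26   6.38  62.75]
barendR [-72.16  -5.41  62.75]
```

c3 puts the bar along vice x. The jaw face is at vice x≈21 mm, so the spare is about 7.5 mm and I'll place the specimen at vice x≈41.5. Going to the mount now.

```bash
python3 - <<'E'
from h import *
from plant import get_obs
for i in range(1):
    o=get_obs();print(o['tool_pos'],o['tcp_rot']);plan(o,[631,-162.3,90],0.442);plan(o,[631,-162.3,5],0.442)
E
```

```text
[460.78634876 -14.65540823 140.88260423] [ 3.13978037e+00 -2.54887477e-03  4.54014210e-01]
dp [0.0881 0.2072 0.0515] rot [ 0.002 -0.003  0.012]
dp [0.0879 0.2071 0.1365] rot [ 0.002 -0.003  0.012]
```

```bash
python3 -m pendant '{"dp":[[0.02,0.05,0],[0.04,0.1,0],[0.06,0.15,0.02],[0.08,0.19,0.04],[0.088,0.207,0.05],[0.088,0.207,0.05],[0.088,0.207,0.05]],"rotation":[[0,0,0.01],[0,0,0.01],[0,0,0.01],[0,0,0.01],[0,0,0.01],[0,0,0.01],[0,0,0.01]]}'
python3 - <<'E'
from h import *
from plant import get_obs,vision
o=get_obs();c=vision.capture('wrist');print(o['tool_pos'],o['tcp_rot'])
pickle.dump((o,c),open('w3.pkl','wb'))
cv2.imwrite('pics/w3.png',cv2.resize(c['pixels'][:,:,::-1],(800,600),interpolation=cv2.INTER_CUBIC))
plan(o,[631,-162.3,5],0.442)
E
```

```text
time: 3.75
tool_pos: [629.5, -161.1, 90.3]
tcp_rot: [3.141, -0.001, 0.445]
contact_force: [-0.4, -0.0, 0.3]
grip_width: 92.0
finger_force: 0.0
[ 629.53091489 -161.07156767   90.33180733] [ 3.14117366e+00 -7.33269777e-04  4.44870467e-01]
dp [0.0007 0.0017 0.0853] rot [ 0.    -0.001  0.003]
```

View pics/w3.png

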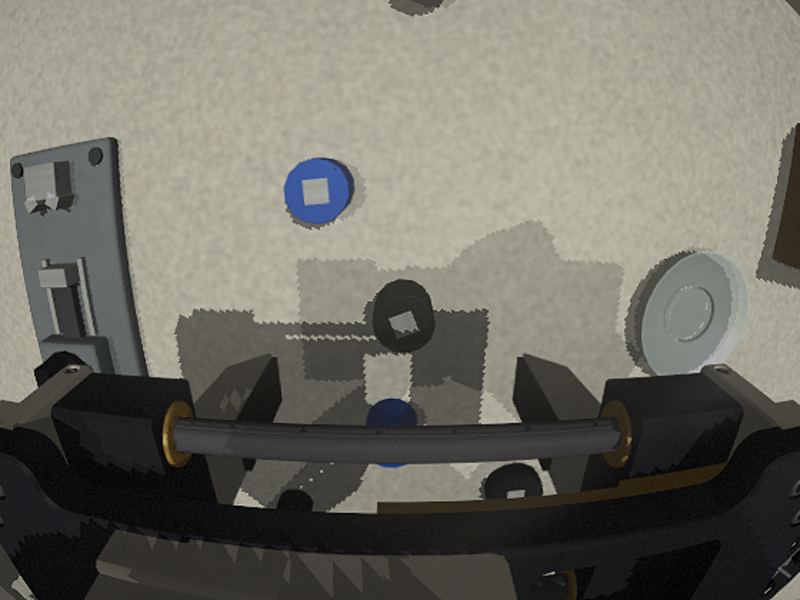

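The mount's steel square is at (403,322), between the open fingers. Descending and closing.

```bash
python3 - <<'E'
from h import *
F=lambda u,v:((u+.5)*.7-.5,(v+.5)*.7-.5)
o,c=pickle.load(open('w3.pkl','rb'));print(atz(c,*F(403,322),30,o))
E
python3 -m pendant '{"dp":[[0,0.001,0.03],[0,0.001,0.06],[0.001,0.001,0.078],[0.001,0.001,0.085],[0.001,0.001,0.085]],"rotation":[[0,0,0],[0,0,0],[0,0,0],[0,0,0],[0,0,0]]}'
python3 -m pendant '{"dp":[[0,0,0],[0,0,0],[0,0,0],[0,0,0],[0,0,0],[0,0,0]],"rotation":[[0,0,0],[0,0,0],[0,0,0],[0,0,0],[0,0,0],[0,0,0]]}' 0.02
```

```text
[ 632.84739865 -162.15798937   30.        ]
time: 4.42
tool_pos: [630.9, -161.6, 5.2]
tcp_rot: [3.141, -0.0, 0.445]
contact_force: [-0.3, 0.0, 0.3]
grip_width: 92.0
finger_force: 0.0
time: 5.18
tool_pos: [630.6, -161.7, 4.7]
tcp_rot: [-3.142, -0.0, 0.445]
contact_force: [-0.2, -0.6, 0.0]
grip_width: 36.5
finger_force: 0.3
```

```bash
python3 -m pendant '{"dp":[[0,0,0],[0,0,0],[0,0,0]],"rotation":[[0,0,0],[0,0,0],[0,0,0]]}' 0.02
python3 -m pendant '{"dp":[[0,0,-0.02],[0,0,-0.05],[0,0,-0.08],[0,0,-0.08]],"rotation":[[0,0,0],[0,0,0],[0,0,0],[0,0,0]]}'
python3 - <<'E'
from h import *
from plant import get_obs
o=get_obs();print(o['tool_pos'],o['tcp_rot']);plan(o,[587,50.7,85],0.442);plan(o,[587,50.7,17],0.442)
E
```

```text
time: 5.55
tool_pos: [630.6, -161.7, 4.7]
tcp_rot: [-3.142, -0.0, 0.445]
contact_force: [0.1, -0.2, 1.3]
grip_width: 31.6
finger_force: 30.0
time: 6.05
tool_pos: [632.6, -162.4, 88.9]
tcp_rot: [3.136, -0.005, 0.445]
contact_force: [0.2, -0.1, 0.1]
grip_width: 31.2
finger_force: 30.0
[ 632.5636382 -162.3961188   88.9309113] [ 3.13646692 -0.00502372  0.44487305]
dp [ 0.0506 -0.212   0.0031] rot [ 0.005 -0.005  0.003]
dp [ 0.0502 -0.2123  0.0711] rot [ 0.005 -0.005  0.003]
```

```bash
python3 -m pendant '{"dp":[[0.01,-0.04,0],[0.02,-0.08,0],[0.03,-0.12,0],[0.04,-0.16,0],[0.05,-0.2,0],[0.052,-0.21,0],[0.052,-0.21,0],[0.052,-0.21,0]],"rotation":[[0,0,0],[0,0,0],[0,0,0],[0,0,0],[0,0,0],[0,0,0],[0,0,0],[0,0,0]]}'
python3 - <<'E'
from h import *
from plant import get_obs,vision
o=get_obs();c=vision.capture('wrist');print(o['tool_pos'],o['tcp_rot'])
pickle.dump((o,c),open('w4.pkl','wb'))
cv2.imwrite('pics/w4.png',cv2.resize(c['pixels'][:,:,::-1],(800,600),interpolation=cv2.INTER_CUBIC))
plan(o,[587,50.7,17],0.442)
E
```

```text
time: 7.05
tool_pos: [587.5, 49.0, 84.6]
tcp_rot: [3.141, 0.0, 0.444]
contact_force: [0.2, 0.0, -0.7]
grip_width: 31.7
finger_force: 30.0
[587.4514413   49.04779622  84.60451894] [3.14133043e+00 3.06260094e-05 4.43766252e-01]
dp [ 0.0003 -0.0017  0.0676] rot [0.    0.    0.002]
```

View pics/w4.png

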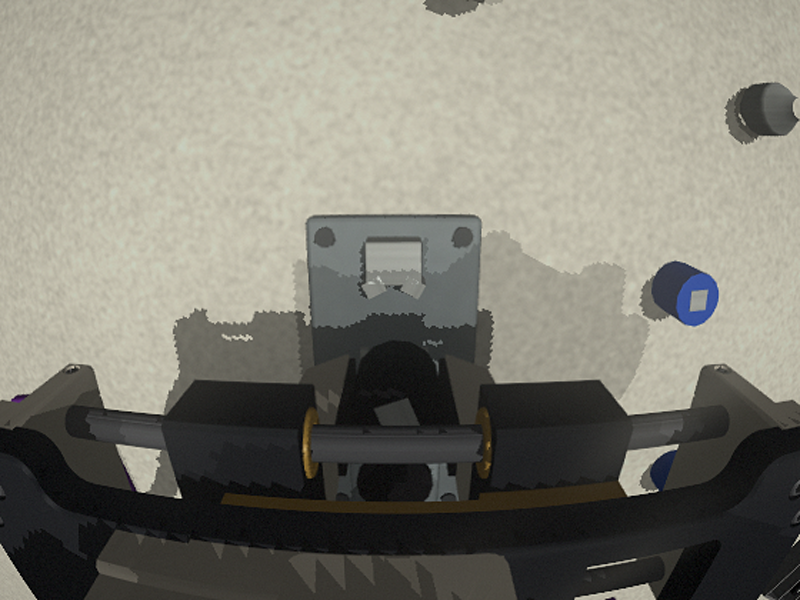

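```bash
python3 - <<'E'
from h import *
np.set_printoptions(precision=2,suppress=True)
F=lambda u,v:((u+.5)*.7-.5,(v+.5)*.7-.5)
o,c=pickle.load(open('w4.pkl','rb'))
I=np.linalg.inv(toolT(o))
tl=lambda X:(I@np.append(X,1))[:3]
for n,uv,z in [('mount bottom front',(397,340.5),79.9),('cornL',(307,217),12),('cornR',(481,217),12),('wingL',(372,298),28),('wingR',(413,298),28),('V body back L',(365,238),28),('V back R',(422,238),28),('holeL',(324,237),12),('holeR',(461,237),12)]:
    X=atz(c,*F(*uv),z,o);print(n,X,'tool',tl(X))
E
```

```text
mount bottom front [601.59  56.42  79.9 ] tool [15.94 -0.59  4.7 ]
cornL [616.42 113.34  12.  ] tool [ 53.77 -45.64  72.59]
cornR [653.68  34.61  12.  ] tool [53.62 41.45 72.61]
wingL [596.69  67.42  28.  ] tool [ 16.23 -12.64  56.6 ]
wingR [605.15  49.57  28.  ] tool [16.21  7.11 56.61]
V body back L [621.95  82.55  28.  ] tool [ 45.54 -15.46  56.6 ]
V back R [633.29  58.58  28.  ] tool [45.49 11.06 56.61]
holeL [610.63 101.36  12.  ] tool [ 43.4  -37.31  72.59]
holeR [640.1   39.08  12.  ] tool [43.27 31.59 72.61]
```

```bash
python3 -m pendant '{"dp":[[0,-0.002,0.01],[0,-0.002,0.025],[0,-0.002,0.04],[0,-0.002,0.055],[0,-0.002,0.063],[0,-0.002,0.066],[0,-0.002,0.066]],"rotation":[[0,0,0],[0,0,0],[0,0,0],[0,0,0],[0,0,0],[0,0,0],[0,0,0]]}'
```

```text
time: 7.98
tool_pos: [586.5, 52.1, 18.8]
tcp_rot: [3.142, -0.0, 0.445]
contact_force: [-0.5, 0.2, -0.2]
grip_width: 31.4
finger_force: 30.0
```

```bash
python3 -m pendant '{"dp":[[0,0,0.001],[0,0,0.0015],[0,0,0.0015]],"rotation":[[0,0,0],[0,0,0],[0,0,0]]}'
```

```text
time: 8.35
tool_pos: [586.4, 52.1, 17.4]
tcp_rot: [3.141, -0.0, 0.445]
contact_force: [-0.2, 0.1, 0.1]
grip_width: 31.2
finger_force: 30.0
```

```bash
python3 -m pendant '{"dp":[[0,0,0.0005],[0,0,0.0008],[0,0,0.0008]],"rotation":[[0,0,0],[0,0,0],[0,0,0]]}'
```

```text
time: 8.72
tool_pos: [586.4, 52.0, 16.6]
tcp_rot: [3.142, -0.0, 0.445]
contact_force: [-0.6, -0.0, 2.5]
grip_width: 31.6
finger_force: 30.0
```

Touching the floor at 2.5 N. Releasing, then rising straight up.

```bash
python3 -m pendant '{"dp":[[0,0,0],[0,0,0],[0,0,0],[0,0,0]],"rotation":[[0,0,0],[0,0,0],[0,0,0],[0,0,0]]}' 0.06
python3 -m pendant '{"dp":[[0,0,-0.02],[0,0,-0.05],[0,0,-0.08],[0,0,-0.11],[-0.04,0,-0.13],[-0.08,0,-0.13],[-0.11,0,-0.13],[-0.11,0,-0.13]],"rotation":[[0,0,0],[0,0,0],[0,0,0],[0,0,0],[0,0,0],[0,0,0],[0,0,0],[0,0,0]]}'
python3 - <<'E'
from h import *
from plant import get_obs,vision
o=get_obs();c=vision.capture('wrist');print(o['tool_pos'],o['tcp_rot'],o['joint_positions'])
pickle.dump((o,c),open('w5.pkl','wb'))
g=np.clip((c['pixels'][:,:,::-1]/255.)**0.6*255,0,255).astype(np.uint8)
cv2.imwrite('pics/w5.png',cv2.resize(g[0:260,180:400],None,fx=2.3,fy=2.3,interpolation=cv2.INTER_CUBIC))
E
```

```text
time: 9.22
tool_pos: [586.3, 52.0, 16.4]
tcp_rot: [-3.141, 0.0, 0.445]
contact_force: [0.3, 0.3, -0.2]
grip_width: 59.6
finger_force: 0.0
time: 10.22
tool_pos: [485.6, 4.2, 146.7]
tcp_rot: [-3.141, 0.0, 0.444]
contact_force: [0.5, 0.5, 0.2]
grip_width: 60.0
finger_force: 0.0
[485.58391518   4.20509316 146.71889847] [-3.14131934e+00  4.67092196e-04  4.43504278e-01] [-1.49304459e-01  3.55510355e-01  1.74734657e+00 -3.97696531e-05
  1.03927583e+00  9.78007820e-01]
```

View pics/w5.png

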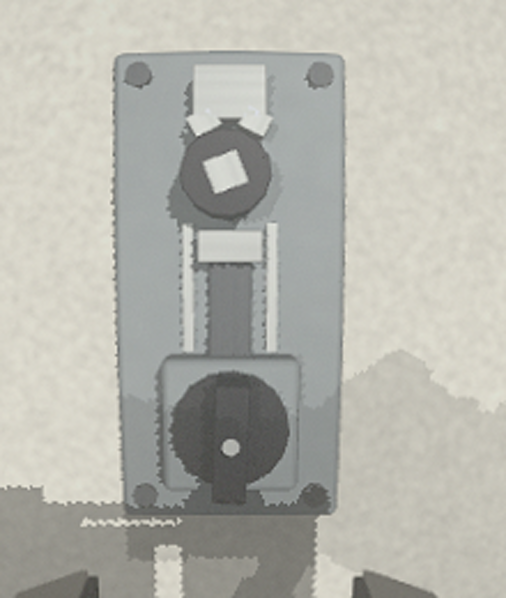

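w5 shows the mount standing upright between the jaws, square at (226,171), with gaps to the V wings and to the jaw at (230,245). The knob pin is at (231,447). Computing the knob approach, with a half wrist turn so the whole turn fits in one grasp.

```bash
python3 - <<'E'
from h import *
from plant import get_obs
o,c=pickle.load(open('w5.pkl','rb'));np.set_printoptions(precision=2,suppress=True)
G=lambda u,v:(180+(u+.5)/2.3-.5,(v+.5)/2.3-.5)
p=atz(c,*G(231,447),59.5,o);print('pin',p,'mount',atz(c,*G(226,171),42,o))
a=atz(c,*G(232,385),58.5,o);b=atz(c,*G(228.5,502),58.5,o);print('bar',a,b,np.arctan2(*(a-b)[1::-1]),np.linalg.norm(a-b))
plan(get_obs(),[p[0],p[1],120],0.442)
E
```

```text
pin [502.53  10.88  59.5 ] mount [586.19  52.39  42.  ]
bar [521.69  19.62  58.5 ] [484.1    3.05  58.5 ] 0.41540071962504627 41.07687187259376
dp [0.02 0.   0.03] rot [ 0. -0.  0.]
```

```bash
python3 -m pendant '{"dp":[[0.01,0,0],[0.02,0,0],[0.02,0,0],[0.02,0,0],[0.02,0,0],[0.02,0,0],[0.02,0,0],[0.02,0,0]],"rotation":[[0,0,-0.15],[0,0,-0.3],[0,0,-0.45],[0,0,-0.6],[0,0,-0.75],[0,0,-0.9],[0,0,-1.05],[0,0,-1.2]]}' 0.05
python3 -m pendant '{"dp":[[0,0,0],[0,0,0],[0,0,0],[0,0,0],[0,0,0],[0,0,0],[0,0,0],[0,0,0]],"rotation":[[0,0,-0.15],[0,0,-0.3],[0,0,-0.45],[0,0,-0.6],[0,0,-0.75],[0,0,-0.9],[0,0,-1.05],[0,0,-1.2]]}'
python3 -m pendant '{"dp":[[0,0,0],[0,0,0],[0,0,0],[0,0,0],[0,0,0],[0,0,0],[0,0,0]],"rotation":[[0,0,-0.15],[0,0,-0.3],[0,0,-0.45],[0,0,-0.6],[0,0,-0.73],[0,0,-0.73],[0,0,-0.73]]}'
python3 - <<'E'
from h import *
from plant import get_obs
o=get_obs();print(o['tool_pos'],o['tcp_rot'],o['joint_positions'],o['moment'])
plan(o,[502.5,10.8,39],0.43+np.pi)
E
```

```text
time: 11.28
tool_pos: [506.2, 13.8, 146.3]
tcp_rot: [3.141, -0.0, 1.65]
contact_force: [0.6, -0.1, -0.4]
grip_width: 50.1
finger_force: 0.0
time: 12.28
tool_pos: [506.2, 13.7, 146.3]
tcp_rot: [3.141, 0.001, 2.85]
contact_force: [-0.3, -0.1, 1.1]
grip_width: 50.1
finger_force: 0.0
time: 13.15
tool_pos: [505.5, 13.5, 146.3]
tcp_rot: [3.142, 0.0, -2.711]
contact_force: [-0.1, -0.8, -0.7]
grip_width: 50.0
finger_force: 0.0
[505.54023115  13.53450965 146.3024412 ] [ 3.14155504e+00  2.44989126e-04 -2.71060401e+00] [-1.24988574e-01  3.89015605e-01  1.69502526e+00  1.85117634e-04
  1.05736356e+00 -2.12686446e+00] [ 0.00846755 -0.01026191  0.00649119]
dp [ 0.0039 -0.0012  0.1073] rot [0.    0.    0.001]
```

```bash
python3 -m pendant '{"dp":[[0.004,-0.001,0.03],[0.004,-0.001,0.06],[0.004,-0.001,0.085],[0.004,-0.001,0.1],[0.004,-0.001,0.107],[0.004,-0.001,0.107],[0.004,-0.001,0.107]],"rotation":[[0,0,0],[0,0,0],[0,0,0],[0,0,0],[0,0,0],[0,0,0],[0,0,0]]}'
python3 -m pendant '{"dp":[[0,0,0],[0,0,0],[0,0,0],[0,0,0],[0,0,0],[0,0,0],[0,0,0],[0,0,0]],"rotation":[[0,0,0],[0,0,0],[0,0,0],[0,0,0],[0,0,0],[0,0,0],[0,0,0],[0,0,0]]}' 0.0
cat > s.py <<'E'
from plant import get_obs
import numpy as np
np.set_printoptions(precision=3,suppress=True)
o=get_obs();print(o['tool_pos'],'yaw',o['tcp_rot'][2].round(3),'F',o['contact_force'],'M',o['moment'],'w',round(o['grip_width'],2),'j6',o['joint_positions'][5].round(3),'tau6',o['tau'][5].round(3))
E
python3 s.py
```

```text
time: 14.02
tool_pos: [502.5, 10.7, 40.2]
tcp_rot: [-3.141, 0.001, -2.709]
contact_force: [0.1, -0.4, -0.1]
grip_width: 50.1
finger_force: 0.0
time: 15.02
tool_pos: [502.2, 10.2, 39.5]
tcp_rot: [-3.141, 0.0, -2.709]
contact_force: [1.1, -5.6, 0.4]
grip_width: 11.7
finger_force: 29.9
[502.196  10.203  39.512] yaw -2.709 F [ 1.119 -5.568  0.391] M [-0.864 -0.087 -0.3  ] w 11.68 j6 -2.135 tau6 -0.279
```

```bash
python3 -m pendant '{"dp":[[0,0,0],[0,0,0],[0,0,0],[0,0,0],[0,0,0],[0,0,0],[0,0,0]],"rotation":[[0,0,0.1],[0,0,0.2],[0,0,0.3],[0,0,0.4],[0,0,0.5],[0,0,0.5],[0,0,0.5]]}'; python3 s.py
python3 -m pendant '{"dp":[[0,0,0],[0,0,0],[0,0,0],[0,0,0],[0,0,0],[0,0,0]],"rotation":[[0,0,0.1],[0,0,0.2],[0,0,0.3],[0,0,0.4],[0,0,0.4],[0,0,0.4]]}'; python3 s.py
```

```text
time: 15.9
tool_pos: [502.3, 10.0, 39.5]
tcp_rot: [-3.141, 0.001, 3.075]
contact_force: [2.0, -6.8, -1.0]
grip_width: 11.8
finger_force: 30.0
[502.276   9.997  39.513] yaw 3.075 F [ 1.968 -6.799 -1.036] M [-1.037 -0.139  0.039] w 11.85 j6 -1.636 tau6 0.023
time: 16.65
tool_pos: [502.2, 9.8, 39.5]
tcp_rot: [-3.141, 0.001, 2.676]
contact_force: [-0.1, -7.7, -0.3]
grip_width: 12.0
finger_force: 30.0
[502.215   9.805  39.521] yaw 2.676 F [-0.057 -7.727 -0.342] M [-1.267 -0.137 -0.04 ] w 11.97 j6 -1.236 tau6 0.033
```

```bash
python3 -m pendant '{"dp":[[-0.0003,-0.0006,0],[-0.0003,-0.0006,0],[-0.0003,-0.0006,0],[-0.0003,-0.0006,0]],"rotation":[[0,0,0.1],[0,0,0.2],[0,0,0.2],[0,0,0.2]]}' >/dev/null; python3 s.py
for i in 1 2 3; do python3 -m pendant '{"dp":[[0,0,0],[0,0,0],[0,0,0],[0,0,0]],"rotation":[[0,0,0.07],[0,0,0.15],[0,0,0.15],[0,0,0.15]]}'>/dev/null; python3 s.py; done
```

```text
[502.141   9.654  39.503] yaw 2.477 F [ 1.297 -5.523  1.253] M [-0.864 -0.183 -0.043] w 11.83 j6 -1.039 tau6 -0.023
[502.121   9.6    39.519] yaw 2.327 F [ 1.042 -7.19  -0.473] M [-0.963 -0.126  0.1  ] w 11.93 j6 -0.889 tau6 0.065
[502.031   9.565  39.502] yaw 2.177 F [ 0.289 -5.998  0.169] M [-1.103 -0.154  0.118] w 11.78 j6 -0.739 tau6 0.096
[502.022   9.494  39.512] yaw 2.027 F [ 0.145 -6.305  0.158] M [-1.16  -0.063  0.097] w 11.9 j6 -0.589 tau6 0.124
```

```bash
for i in 1 2 3; do python3 -m pendant '{"dp":[[0,0,0],[0,0,0],[0,0,0],[0,0,0]],"rotation":[[0,0,0.05],[0,0,0.1],[0,0,0.1],[0,0,0.1]]}'>/dev/null; python3 s.py; done
```

```text
[501.951   9.492  39.515] yaw 1.928 F [ 0.775 -6.32   1.184] M [-1.159 -0.033  0.195] w 11.02 j6 -0.489 tau6 0.218
[501.922   9.465  39.512] yaw 1.828 F [-0.348 -5.576  0.103] M [-1.114 -0.005  0.275] w 11.85 j6 -0.389 tau6 0.242
[501.834   9.471  39.5  ] yaw 1.728 F [-0.062 -6.258  1.157] M [-1.167  0.024  0.208] w 11.83 j6 -0.289 tau6 0.244
```

```bash
for i in 1 2; do python3 -m pendant '{"dp":[[0,0,0],[0,0,0],[0,0,0],[0,0,0]],"rotation":[[0,0,0.05],[0,0,0.1],[0,0,0.1],[0,0,0.1]]}'>/dev/null; python3 s.py; done
```

```text
[501.822   9.453  39.504] yaw 1.628 F [-0.106 -6.286  0.61 ] M [-1.177  0.064  0.318] w 11.75 j6 -0.189 tau6 0.282
[501.755   9.439  39.506] yaw 1.528 F [-1.397 -6.918  1.259] M [-1.251  0.036  0.347] w 12.08 j6 -0.089 tau6 0.321
```

```bash
for i in 1 2; do python3 -m pendant '{"dp":[[0,0,0],[0,0,0],[0,0,0],[0,0,0]],"rotation":[[0,0,0.05],[0,0,0.1],[0,0,0.1],[0,0,0.1]]}'>/dev/null; python3 s.py; done
```

```text
[501.705   9.45   39.517] yaw 1.428 F [-0.332 -6.686  1.089] M [-1.233  0.086  0.401] w 11.56 j6 0.01 tau6 0.412
[501.662   9.437  39.515] yaw 1.328 F [-1.398 -6.322  2.085] M [-1.25   0.141  0.302] w 11.7 j6 0.111 tau6 0.312
```

```bash
for i in 1 2; do python3 -m pendant '{"dp":[[0,0,0],[0,0,0],[0,0,0],[0,0,0]],"rotation":[[0,0,0.05],[0,0,0.1],[0,0,0.1],[0,0,0.1]]}'>/dev/null; python3 s.py; done
```

```text
[501.604   9.457  39.495] yaw 1.228 F [-0.615 -5.587  1.483] M [-1.213  0.253  0.202] w 11.76 j6 0.211 tau6 0.188
[501.572   9.484  39.507] yaw 1.127 F [-1.898 -6.409  1.503] M [-1.252  0.254  0.026] w 11.72 j6 0.311 tau6 0.05
```

```bash
for i in 1 2 3; do python3 -m pendant '{"dp":[[0,0,0],[0,0,0],[0,0,0]],"rotation":[[0,0,0.05],[0,0,0.05],[0,0,0.05]]}'>/dev/null; python3 s.py; done
```

```text
[501.526   9.515  39.5  ] yaw 1.077 F [-1.261 -7.146  2.395] M [-1.237  0.295  0.038] w 11.77 j6 0.361 tau6 -0.02
[501.514   9.49   39.494] yaw 1.027 F [-1.469 -6.701  1.673] M [-1.199  0.265 -0.095] w 11.62 j6 0.411 tau6 -0.091
[501.478   9.509  39.485] yaw 0.978 F [-1.627 -5.745  2.079] M [-1.191  0.311  0.334] w 12.06 j6 0.46 tau6 0.372
```

```bash
python3 -m pendant '{"dp":[[0,0,0],[0,0,0],[0,0,0]],"rotation":[[0,0,0.03],[0,0,0.03],[0,0,0.03]]}'>/dev/null; python3 s.py
```

```text
[501.485   9.512  39.484] yaw 0.948 F [-1.077 -6.022  2.224] M [-1.188  0.284  0.343] w 12.0 j6 0.491 tau6 0.381
```

```bash
python3 -m pendant '{"dp":[[0,0,0],[0,0,0],[0,0,0],[0,0,0]],"rotation":[[0,0,0],[0,0,0],[0,0,0],[0,0,0]]}' 0.05
python3 -m pendant '{"dp":[[0,0,-0.02],[0,0,-0.05],[0,0,-0.08],[-0.02,0,-0.11],[-0.03,0,-0.11],[-0.03,0,-0.11],[-0.03,0,-0.11]],"rotation":[[0,0,0],[0,0,0],[0,0,0],[0,0,0],[0,0,0],[0,0,0],[0,0,0]]}'
python3 - <<'E'
from h import *
from plant import get_obs,vision
o=get_obs();c=vision.capture('wrist');pickle.dump((o,c),open('w6.pkl','wb'))
E
python3 -m pendant '{"dp":[[-0.02,0,0],[-0.04,0.02,0],[-0.05,0.04,0],[-0.05,0.04,0],[-0.05,0.04,0]],"rotation":[[0,0,0],[0,0,0],[0,0,0],[0,0,0],[0,0,0]]}'
cat > pin.py <<'E'
from h import *
np.set_printoptions(precision=2,suppress=True)
def proj(c,o,X):
    P=np.linalg.inv(toolT(o)@c['T_tool_cam'])@np.append(X,1);f=210/np.tan(np.radians(c['vfov']/2))
    x,y,z=P[0],-P[1],-P[2];r=np.hypot(x,y);t=np.arctan2(r,z);return c['cx']+f*t*x/r,c['cy']+f*t*y/r
def pin(fn,r=14):
    o,c=pickle.load(open(fn,'rb'));u,v=proj(c,o,[502.4,10.8,60])
    a,b=int(u)-r,int(v)-r;g=c['pixels'][b:b+2*r+1,a:a+2*r+1].astype(float).mean(2)
    w=np.clip(g-0.5*(np.median(g)+g.max()),0,None)
    n,l,s,cc=cv2.connectedComponentsWithStats((w>0).astype(np.uint8));m=(l==1+np.argmin(np.hypot(*(cc[1:]-r).T)))
    w*=m;yy,xx=np.mgrid[:2*r+1,:2*r+1]
    uv=(a+(w*xx).sum()/w.sum(),b+(w*yy).sum()/w.sum())
    print(fn,'pred',round(u,1),round(v,1),'blob',np.round(uv,2),'n',int(m.sum()),'max',g.max(),'med',np.median(g))
    return ray(c,*uv,o)
E
python3 - <<'E'
from pin import *
from plant import get_obs,vision
o=get_obs();c=vision.capture('wrist');pickle.dump((o,c),open('w7.pkl','wb'))
r={n:pin(n+'.pkl') for n in ['w1','w2','w5','w6','w7']}
print('before',tri([r['w1'],r['w2'],r['w5']]),tri([r['w1'],r['w5']]),tri([r['w2'],r['w5']]));print('after',tri([r['w6'],r['w7']]))
E
```

```text
time: 25.15
tool_pos: [501.8, 10.2, 39.4]
tcp_rot: [-3.141, -0.0, 0.945]
contact_force: [0.7, 0.0, -0.3]
grip_width: 46.8
finger_force: 0.0
time: 26.02
tool_pos: [483.8, -14.0, 148.3]
tcp_rot: [-3.14, 0.001, 0.945]
contact_force: [-0.4, -0.6, 0.3]
grip_width: 50.4
finger_force: 0.0
time: 26.7
tool_pos: [487.3, -77.7, 148.9]
tcp_rot: [-3.14, -0.0, 0.945]
contact_force: [-0.1, -0.9, 0.1]
grip_width: 50.1
finger_force: 0.0
w1.pkl pred 208.1 230.3 blob [208.13 229.74] n 22 max 82.66666666666667 med 32.666666666666664
w2.pkl pred 272.6 155.6 blob [272.42 155.66] n 53 max 163.66666666666666 med 43.666666666666664
w5.pkl pred 280.2 194.4 blob [279.85 194.11] n 42 max 141.66666666666666 med 39.333333333333336
w6.pkl pred 278.9 178.0 blob [278.51 178.25] n 47 max 184.0 med 45.666666666666664
w7.pkl pred 225.2 114.0 blob [224.99 114.19] n 49 max 196.0 med 52.333333333333336
before (array([502.04,  10.92,  57.95]), [0.1, 0.1, 0.0]) (array([502.11,  10.97,  58.1 ]), [0.1, 0.1]) (array([501.95,  10.83,  57.62]), [0.0, 0.0])
after (array([502.08,  10.8 ,  59.99]), [0.1, 0.1])
```

```bash
python3 - <<'E'
from pin import *
for fn in ['w2','w5','w6','w7']:
    o,c=pickle.load(open(fn+'.pkl','rb'));g=c['pixels'].astype(np.float32).mean(2)
    def patch(th,w,z=58.5):
        m=[]
        for l in list(np.arange(-20,-6,1))+list(np.arange(7,21,1)):
            X=np.array([502.1+l*np.cos(th)-w*np.sin(th),10.9+l*np.sin(th)+w*np.cos(th),z])
            u,v=proj(c,o,X);m.append(g[int(round(v)),int(round(u))])
        return np.mean(np.abs(np.array(m)))
    ths=np.arange(0,np.pi,.1)
    sc=[np.mean([patch(t,w) for w in (8,-8)])-np.mean([patch(t,w) for w in (-4,-2,0,2,4)]) for t in ths]
    i=np.argsort(sc)[::-1][:4];print(fn,np.round(ths[i],2),np.round(np.array(sc)[i],2),'worst',round(min(sc),2))
    # mount square: bright blob near seat
    u,v=proj(c,o,[587,51,42])
    if fn in('w5','w6','w7') and 14<v<400:
        a,b=int(u)-14,int(v)-14;p=g[b:b+29,a:a+29];w=(p>p.max()*.6).astype(np.uint8)
        n,l,s,cc=cv2.connectedComponentsWithStats(w);k=1+np.argmin(np.hypot(*(cc[1:]-14).T))
        X=atz(c,a+cc[k][0],b+cc[k][1],42,o);print('  mount',X,s[k][4],'vice xy',R.from_euler('z',-.442).apply(X-[549.2,33,0]))
E
```

```text
w2 [2.  2.1 1.6 1.5] [8.17 7.73 7.19 7.17] worst 0.39
w5 [2.2 1.8 2.1 2. ] [10.25  8.05  7.22  7.13] worst -2.27
  mount [585.92  52.59  42.  ] 230 vice xy [41.57  2.   42.  ]
w6 [2.1 0.  3.  3.1] [8.37 6.87 6.86 6.18] worst 0.14
  mount [588.14  53.78  42.  ] 219 vice xy [44.09  2.12 42.  ]
w7 [0.6 1.4 0.5 1.7] [10.19  9.56  9.56  9.29] worst 1.32
  mount [588.16  53.4   42.  ] 206 vice xy [43.94  1.78 42.  ]
```

```bash
python3 - <<'E'
from pin import *
for fn in ['w2','w6','w7']:
    o,c=pickle.load(open(fn+'.pkl','rb'));g=cv2.GaussianBlur(c['pixels'].astype(np.float32).mean(2),(3,3),0)
    M=np.array([[cv2.getRectSubPix(g,(1,1),proj(c,o,[502.1+x,10.9+y,58.5]))[0,0] for y in range(24,-25,-2)] for x in range(24,-25,-2)])
    print(fn);print('\n'.join(''.join('%3d'%min(v,99) for v in r) for r in M))
E
```

```text
w2
 99 99 90 68 72 71 76 90 99 99 99 99 99 99 99 99 99 99 99 92 99 99 99 99 99
 99 99 99 67 77 93 99 99 89 72 54 46 49 61 78 91 99 99 99 99 89 99 99 99 99
 99 99 88 96 99 99 95 53 37 39 45 42 43 48 50 49 62 97 99 99 89 99 99 99 99
 82 97 99 99 99 77 38 41 47 48 49 45 43 44 49 49 49 51 79 99 98 91 99 99 99
 99 99 99 99 82 48 45 48 48 48 48 49 41 43 46 48 49 48 46 78 99 85 97 99 99
 99 99 99 99 50 44 40 48 48 49 47 48 42 41 43 48 48 48 47 50 98 95 91 99 99
 99 99 99 62 48 40 38 46 47 47 47 47 45 39 41 45 47 46 47 46 54 97 86 99 99
 99 99 93 48 50 47 39 42 47 46 47 47 46 40 40 41 47 47 47 46 46 90 95 91 99
 99 99 82 49 49 46 39 39 46 46 46 47 47 43 39 41 45 46 46 45 46 77 99 87 99
 99 99 70 49 48 47 40 38 44 46 46 46 46 45 38 39 42 46 44 45 45 60 99 92 95
 99 99 55 50 49 48 44 38 39 46 46 46 51 45 42 40 42 44 45 45 45 50 99 99 87
 99 99 50 49 49 47 45 40 37 44 46 99 99 99 45 38 39 41 44 45 45 51 99 99 91
 82 99 52 49 48 48 48 42 38 41 49 99 99 99 50 40 40 41 43 44 44 60 99 99 99
 71 99 82 48 48 48 47 46 39 38 43 99 99 99 43 42 38 39 42 44 43 73 99 99 99
 87 83 93 47 48 48 46 46 41 38 41
[... 3908 characters left out ...]
6 56 53 64 99 99
 99 99 99 99 99 69 53 54 54 53 54 50 45 47 52 53 54 55 55 55 55 54 84 99 99
 99 99 99 99 99 99 65 53 54 53 54 54 49 47 47 51 53 54 55 55 54 67 99 99 99
 99 99 99 99 99 99 99 60 54 54 54 54 54 54 49 47 48 52 55 55 57 97 99 85 97
 99 99 99 99 99 99 99 99 65 56 54 54 54 54 53 48 47 49 54 54 71 89 87 99 99
 99 99 99 99 99 99 99 99 99 99 87 61 60 65 60 68 67 72 67 67 89 99 99 99 99
 99 99 99 99 99 99 99 99 99 99 99 99 99 99 99 99 92 76 74 99 99 99 99 99 99
 99 99 99 99 99 99 99 99 99 99 99 99 99 99 91 94 95 99 99 99 99 99 99 99 99
 99 99 99 99 99 99 99 99 99 99 99 99 89 98 99 99 99 99 99 99 99 99 99 99 99
 99 99 99 99 99 99 99 99 99 99 89 99 99 99 99 99 99 99 99 99 99 99 99 99 99
```

The bar is at about 0.95 rad, where I left it, so the clutch has not sprung back. The pin reads about 2 mm higher and the mount has moved home to vice x≈44. Handing in.

```bash
python3 -c "
from plant import workorder
print(workorder.close_job())"
```

```text
the job is handed in; nothing more can be done
None
```

I stood the specimen in the vice, turned the knob 2.63 rad until the clutch clicked, let go, and handed the job in: the pin measures about 2 mm higher, the knob did not spring back and the specimen's axis is about 1 mm from the seat along the vice, but the clamp force wasn't measured and no verdict came back.

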